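# Find the 12 mm gel cassette by feel and stand it in the draining tray

### The arm

A 6-joint arm with a two-finger parallel gripper is mounted at the origin on the work surface. World frame = base frame: x ahead of the robot, y to its left, z up, the work surface at z = 0. Lengths are in m, angles in rad, forces in N, time in s.
With the tool pointing down it reaches from about 0.375 to 0.975 m from the base axis. Payload 3.8 kg.
Tool frame: the origin (TCP) lies at the very end of the fingers, on their centre line; the grasp point (between the pads) lies grasp_offset behind it (grasp_offset is the distance from the TCP to the grasp point, in m); z points along the fingers, y is the line along which they close (so a half turn about z gives the same grasp; the last joint's range is limited). The gripper opens to 88 mm and grips with 3 to 60 N. Pads are 18 mm wide; open, the fingers measure 123 mm over their backs; the gripper's body (75 mm by 187 mm) begins 45 mm behind the grasp point.
Start: joints at [-1.177, 0.264, 1.604, -0, 1.274, -0.037], TCP at [0.282, -0.613, 0.239] pointing down, gripper open.
Joint ranges: [-2.63, 2.63], [-0.94, 2.18], [0.31, 2.57], [-1.31, 4.45], [0, 2.66], [-2.55, 2.55]. Speed limits (rad/s): [2.57, 2.57, 3.14, 3.14, 3.14, 3.14].

### API

Orientations are given as a unit quaternion [w, x, y, z].
In Python, from workcell import get_obs, camera, camera_info, finish_job, grasp_offset gives the robot as it stands.
- The arm moves only by the shell command python3 -m creep 'ROWS'. ROWS is JSON, one flat list of numbers, 5 for each row, row after row: the opening in per cent of the stroke, from 0 (shut) to 100 (fully open), then the shift along the tool's x, y, z in units of 0.04 m (1.0 is 0.04 m), then the turn about the tool's z in units of 0.12 rad (1.0 is 0.12 rad). In form: [fingers, dx, dy, dz, twist, fingers, dx, dy, dz, twist, ...]. A call has 1 to 10 rows; each row shifts and turns the commanded pose from where the row before left it, along the tool's axes as they then stand; what a row does not reach is not made up. A row lasts 1/12 s, in which the tool goes at most 41.7 mm and 7.16 degrees, less where a joint would pass 70% of its speed; a pose out of reach is approached as far as the arm can. A call with a number of a shift or a turn outside -1 to 1 is refused whole. A call with a gripper value outside its range is refused whole. The fingers move at their own pace and stop on an object; the grip force is fixed at half the most. Time passes only in rows, so rows that do not move let the fingers close. It gives the time, the measured TCP pose, the force, the opening and the grip force at its end, in the units of the state.
- get_obs(): the state, without advancing time (a new reading comes with each control period).
- camera(name): name is "side" or "top" or "wrist"; returns (picture, depth): 400x640x3 uint8, red, green, blue; 400x640 float32, m along the optical axis (not along the pixel's ray), 0 where there is no reading.
- camera_info(name): a dict with "mtx" (3x3 intrinsics, pixels), "T" (4x4, takes a point from camera to world coordinates). Camera axes: x right, y down, z forward; pixel columns grow to the right and rows downward; lengths in m; the calibration is good to about 2 mm. A picture is of the moment at which its call begins: read the wrist's pose just before it. camera_info takes no time and is no camera call; for the wrist camera it gives the pose at the moment of the call.
- finish_job(): hands the job in; it is judged then, once.
The state is a dict: "time": time; "q": joint angles; "dq": joint speeds; "joint_torque": joint torques, N m; "tool_pos": TCP position; "tcp_rot": TCP orientation; "force": force on the tool from outside, world axes, zero at the start; "wrist_torque": the same for the moment, N m; "width": finger opening in m; "gripper_force": force on a finger pad.
Only numpy, scipy, OpenCV 4.12 (cv2) and the standard library are available. Lean on these libraries where they do the work, as an engineer would, in place of code of your own. Each camera call takes 0.05 s, during which the arm holds its last target. There are 200 camera calls.

### The job

The three gel cassettes look alike, but their glass packs are 8, 12 and 16 mm thick: pinch them across the glass to find the 12 mm one, then lift it and set it down gently, upright on its feet, on the floor of the draining tray, and let go. Leave the other two cassettes standing where they are, and do not disturb the jar, the tube float or the beaker.

Things in the scene. Friction and masses are not known exactly. Their poses are not given: they have to be found in the camera images.
- cassette_a: Gel cassette on two feet: upright glass pack 8, 12 or 16 mm thick (one of each; letters tell nothing) between white clamps; else all three alike. 120 long, glass top 88 high. Clamps at the ends: 18 long, 30 thick, 70 high; feet 46 across, 10 high; bare glass 84 long between. 0.3 kg. Origin: underside centre; x along the length (within 0.35 rad of bench x), y across the thickness, z up. mm.
- cassette_b: Gel cassette on two feet: upright glass pack 8, 12 or 16 mm thick (one of each; letters tell nothing) between white clamps; else all three alike. 120 long, glass top 88 high. Clamps at the ends: 18 long, 30 thick, 70 high; feet 46 across, 10 high; bare glass 84 long between. 0.3 kg. Origin: underside centre; x along the length (within 0.35 rad of bench x), y across the thickness, z up. mm.
- cassette_c: Gel cassette on two feet: upright glass pack 8, 12 or 16 mm thick (one of each; letters tell nothing) between white clamps; else all three alike. 120 long, glass top 88 high. Clamps at the ends: 18 long, 30 thick, 70 high; feet 46 across, 10 high; bare glass 84 long between. 0.3 kg. Origin: underside centre; x along the length (within 0.35 rad of bench x), y across the thickness, z up. mm.
- tray: Shallow open grey plastic draining tray fixed to the bench, 190 x 120 mm outside, 22 mm high, walls and floor 5 mm thick (inside 180 x 110 mm; its floor is 5 mm above the bench). Origin: centre of the underside; x along the 190 mm length, z up. A cassette goes in lengthwise.
- jar: Bystander: amber glass jar, 60 mm across, 85 mm high, loose. Origin: centre of the underside, z up.
- floater: Bystander: round white tube float with a centre stem, 72 mm across, 62 mm high, loose. Origin: centre of the underside, z up.
- beaker: Bystander: clear open beaker, 68 mm across, 85 mm high, loose. Origin: centre of the underside, z up.

How it is judged:
On the way:
1. the 12 mm cassette is lifted off the bench in the fingers (height (world z) of glass_pack_12mm above 0.078 m and contact force between the fingers and glass_pack_12mm above 1 N), for 0.2 s.
At the end, for the whole second after the job is handed in: The 12 mm cassette stands on the tray floor (underside 2 to 10 mm above the tray's), within 60 mm of the tray's centre lengthwise and 50 mm across, upright within 0.12 rad; the other two are within 40 mm of their starts, upright within 0.12 rad; all three at rest (x of glass_pack_12mm in the frame of tray between -0.06 and 0.06 m and y of glass_pack_12mm in the frame of tray between -0.05 and 0.05 m and z of glass_pack_12mm in the frame of tray between 0.05 and 0.058 m and distance of each of glass_pack_8mm, glass_pack_16mm from where it was at the start of the episode below 0.04 m and angle between each of cassette_a, cassette_b, cassette_c's own z axis and vertical below 0.12 rad and linear speed of each of cassette_a, cassette_b, cassette_c below 0.02 m/s); the robot touches nothing.
It fails at once if a cassette falls free: faster than 0.35 m/s, untouched by the fingers, more than 20 mm above the bench ((contact force between the fingers and cassette_a below 0.05 N and height (world z) of cassette_a above 0.02 m and linear speed of cassette_a above 0.35 m/s) or (contact force between the fingers and cassette_b below 0.05 N and height (world z) of cassette_b above 0.02 m and linear speed of cassette_b above 0.35 m/s) or (contact force between the fingers and cassette_c below 0.05 N and height (world z) of cassette_c above 0.02 m and linear speed of cassette_c above 0.35 m/s)).
It fails at once if a cassette is tipped over (angle between any of cassette_a, cassette_b, cassette_c's own z axis and vertical above 0.8 rad).
It fails at once if a bystander is pushed more than 40 mm or tipped over (distance of any of jar, floater, beaker from where it was at the start of the episode above 0.04 m or angle between any of jar, floater, beaker's own z axis and vertical above 0.5 rad).
It also fails if it takes over 51 s, if anything falls off the work surface, if the arm or the gripper's body presses on something with over 40 N, if the wrist force passes 120 N, or if a joint passes its speed limit or range.

## Working session

There is one attempt and no reset: what is moved stays moved. The work goes in short steps, Python scripts to look and compute and a shell command to move; the robot and the scene stay as the last step left them, time stands still between calls to the robot, and variables do not carry over. Pictures are saved under pics/ and viewed, at most 10 in all, crops included, and the job is handed in when it is done.

```bash
mkdir -p pics; python3 - <<'E'
from workcell import *
import cv2,numpy as np
o=get_obs();print(o['time'],o['tool_pos'],o['tcp_rot'],o['width'],grasp_offset)
p,d=camera('top');cv2.imwrite('pics/top.png',p[:,:,::-1]);np.save('top_d.npy',d)
i=camera_info('top');print(i);np.savez('top_i.npz',**i)
E
```

```text
0.0 [ 0.28160075 -0.61267408  0.23739552] [-1.09723327e-03  9.76890331e-01  2.13738231e-01 -2.15761599e-04] 0.08797778027326442 0.0187
{'mtx': array([[372.30602139,   0.        , 317.87257254],
       [  0.        , 372.30602139, 201.59914455],
       [  0.        ,   0.        ,   1.        ]]), 'T': array([[-0.08124149, -0.97416112,  0.21073664,  0.4121311 ],
       [-0.99667727,  0.08064468, -0.01143909, -0.0209856 ],
       [-0.00585127, -0.21096575, -0.97747594,  0.82021972],
       [ 0.        ,  0.        ,  0.        ,  1.        ]])}
```

View pics/top.png

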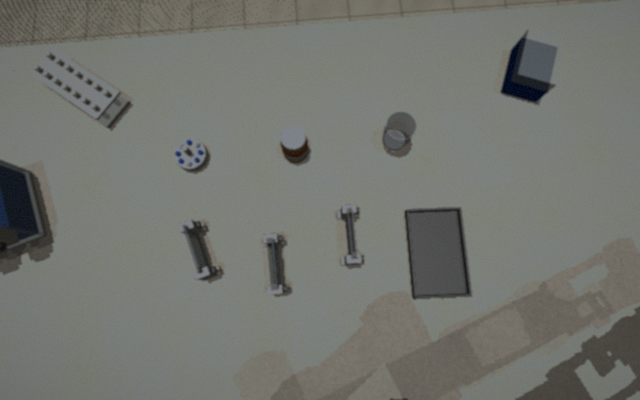

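The top view shows the cassettes at about (199,249), (275,264) and (350,235), the tray at (437,252), and the float, jar and beaker ahead at (191,155), (294,144) and (397,136). I'll enlarge the cassette row.

```bash
python3 - <<'E'
import cv2
p=cv2.imread('pics/top.png')[195:305,170:370]
cv2.imwrite('pics/crop.png',cv2.resize(p,None,fx=4,fy=4,interpolation=cv2.INTER_CUBIC))
E
```

```text
(no output)
```

View pics/crop.png

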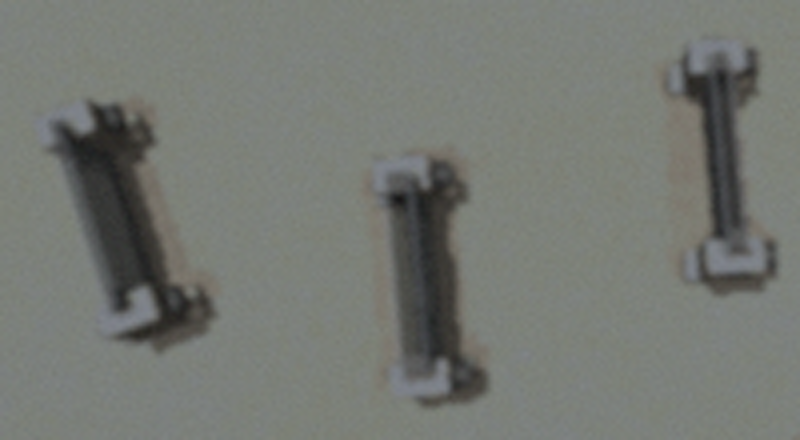

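```bash
cat > h.py <<'E'
import numpy as np
def px(i,u,v,z):
    r=i['T'][:3,:3]@np.linalg.solve(i['mtx'],[u,v,1]);o=i['T'][:3,3]
    return o+r*(z-o[2])/r[2]
E
python3 - <<'E'
from h import *
i=np.load('top_i.npz')
for a,b in [((68,125),(130,312)),((401,174),(420,378)),((718,58),(737,257))]:
    P,Q=[px(i,170+u/4,195+v/4,.07) for u,v in (a,b)];d=P-Q
    print(((P+Q)/2).round(4),np.linalg.norm(d).round(4),np.arctan2(d[1],d[0]).round(3))
C=[px(i,u,v,.022) for u,v in [(405,209),(460,208),(470,296),(413,298)]]
print(np.mean(C,0),np.array(C).round(3))
for n,u,v,z in [('fl',188,152,.06),('jar',292,135,.085),('bk',400,125,.085)]: print(n,px(i,u,v,z).round(3))
from workcell import get_obs
from scipy.spatial.transform import Rotation as R
q=get_obs()['tcp_rot'];print(R.from_quat(np.roll(q,-1)).as_matrix().round(3))
E
```

```text
[0.4965 0.225  0.07  ] 0.1009 0.302
[0.4554 0.0704 0.07  ] 0.101 0.038
[ 0.5013 -0.0928  0.07  ] 0.1013 -0.006
[ 0.45475825 -0.27383314  0.022     ] [[ 0.552 -0.218  0.022]
 [ 0.544 -0.338  0.022]
 [ 0.358 -0.329  0.022]
 [ 0.364 -0.21   0.022]]
fl [0.708 0.24  0.06 ]
jar [0.718 0.013 0.085]
bk [ 0.721 -0.216  0.085]
[[ 0.909  0.418 -0.001]
 [ 0.418 -0.909  0.002]
 [ 0.    -0.002 -1.   ]]
```

```bash
python3 -m creep '[100,0.6,-0.6,0,0.9,100,0.6,-0.6,0,0.9,100,0.5,-0.7,0,0.9,100,0.5,-0.7,0,0.9,100,0.4,-0.8,0,0,100,0.4,-0.8,0,0,100,0.4,-0.8,0,0,100,0.4,-0.8,0,0]'
cat > go.py <<'E'
import sys,numpy as np
from workcell import get_obs
from scipy.spatial.transform import Rotation as R
x,y,z,yaw=map(float,sys.argv[1:])
o=get_obs();M=R.from_quat(np.roll(o['tcp_rot'],-1)).as_matrix()
cur=np.arctan2(M[1,0],M[0,0]);tw=(cur-yaw+np.pi/2)%np.pi-np.pi/2
D=np.array([x,y,z])-o['tool_pos']
c,s=np.cos(cur),np.sin(cur)
print('t',round(o['time'],2),'pos',o['tool_pos'].round(4),'yaw',cur.round(3),'tilt',M[:,2].round(3),'w',round(o['width'],4),'F',o['force'].round(1))
print('units now-frame',(M.T@D/.04).round(2),'after-twist-frame',[round((np.cos(yaw)*D[0]+np.sin(yaw)*D[1])/.04,2),round((np.sin(yaw)*D[0]-np.cos(yaw)*D[1])/.04,2)],'twist',(tw/.12).round(2))
E
python3 go.py .501 -.093 .16 -.006
```

```text
time: 0.72
tool_pos: [0.4035, -0.3597, 0.238]
tcp_rot: [-0.0, 1.0, -0.001, -0.0]
force: [0.6, 0.1, -0.1]
width: 0.0878
gripper_force: 0.0
t 0.72 pos [ 0.4035 -0.3597  0.238 ] yaw -0.002 tilt [-0.001  0.001 -1.   ] w 0.0878 F [ 0.6  0.1 -0.1]
units now-frame [ 2.43 -6.67  1.95] after-twist-frame [np.float64(2.4), np.float64(-6.68)] twist 0.04
```

```bash
python3 -m creep '[100,0.3,-0.9,0.1,0,100,0.3,-0.9,0.3,0,100,0.3,-0.9,0.3,0,100,0.3,-0.9,0.3,0,100,0.3,-0.9,0.3,0,100,0.3,-0.9,0.3,0,100,0.2,-0.5,0.3,0,100,0,0,0,0,100,0,0,0,0]'
python3 go.py .501 -.093 .16 -.006; python3 - <<'E'
from workcell import *
import cv2,numpy as np
i=camera_info('wrist');p,d=camera('wrist');cv2.imwrite('pics/w1.png',p[:,:,::-1]);np.savez('w1.npz',**i)
E
```

```text
time: 1.47
tool_pos: [0.4828, -0.1245, 0.1614]
tcp_rot: [-0.0, 1.0, 0.001, -0.001]
force: [-0.1, -0.6, 0.2]
width: 0.0882
gripper_force: 0.0
t 1.47 pos [ 0.4828 -0.1245  0.1614] yaw 0.002 tilt [-0.003  0.    -1.   ] w 0.0882 F [-0.1 -0.6  0.2]
units now-frame [ 0.46 -0.79  0.03] after-twist-frame [np.float64(0.45), np.float64(-0.79)] twist 0.07
```

View pics/w1.png

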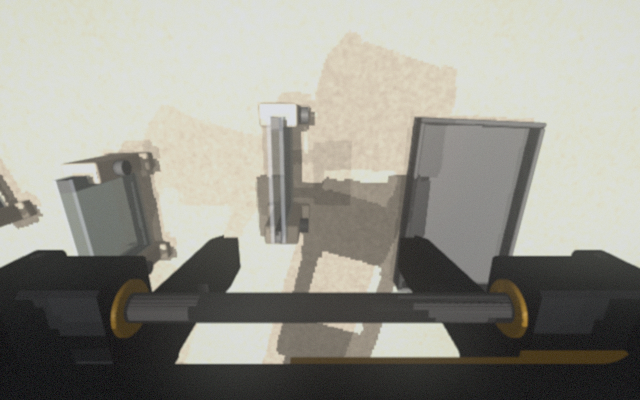

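The wrist view shows the nearest cassette, with its far clamp top centred at about (279,112) and its glass top running down to about (281,225). The tray is to the right at (415–545,118–290).

```bash
python3 - <<'E'
from h import *
i=np.load('w1.npz');print(px(i,279,112,.07),px(i,281,238,.07),px(i,278,112,.088),px(i,280,225,.088))
print(px(i,415,120,.022),px(i,544,124,.022))
E
python3 go.py .501 -.092 .038 -.006
```

```text
[ 0.55781321 -0.09444757  0.07      ] [ 0.45102261 -0.09222586  0.07      ] [ 0.55774874 -0.09608373  0.088     ] [ 0.47045084 -0.09434826  0.088     ]
[ 0.55095916 -0.21645811  0.022     ] [ 0.54750629 -0.33919029  0.022     ]
t 1.52 pos [ 0.4833 -0.1256  0.1623] yaw 0.0 tilt [-0.001 -0.    -1.   ] w 0.0881 F [ 0.1 -1.   0.3]
units now-frame [ 0.45 -0.84  3.11] after-twist-frame [np.float64(0.44), np.float64(-0.84)] twist 0.05
```

```bash
python3 -m creep '[100,0.44,-0.79,0.2,0.1,100,0,0,0.6,0.1,100,0,0,0.7,0,100,0,0,0.7,0,100,0,0,0.6,0,100,0,0,0.3,0,80,0,0,0,0,60,0,0,0,0,45,0,0,0,0,35,0,0,0,0]'
python3 go.py .502 -.094 .038 -.02; python3 -m creep '[28,0,0,0,0,24,0,0,0,0,20,0,0,0,0,16,0,0,0,0,12,0,0,0,0,8,0,0,0,0,4,0,0,0,0,0,0,0,0,0,0,0,0,0,0,0,0,0,0,0]';python3 go.py .502 -.094 .038 -.02
```

```text
time: 2.35
tool_pos: [0.5031, -0.0949, 0.0407]
tcp_rot: [0.0, 1.0, -0.013, 0.002]
force: [-0.3, -0.3, -0.5]
width: 0.0635
gripper_force: 0.0
t 2.35 pos [ 0.5031 -0.0949  0.0407] yaw -0.026 tilt [ 0.004 -0.001 -1.   ] w 0.0635 F [-0.3 -0.3 -0.5]
units now-frame [-0.03 -0.02  0.07] after-twist-frame [np.float64(-0.03), np.float64(-0.02)] twist -0.05
time: 3.18
tool_pos: [0.5014, -0.0938, 0.0388]
tcp_rot: [-0.0, 1.0, -0.013, -0.0]
force: [0.1, 3.2, 2.0]
width: 0.0112
gripper_force: 30.0
t 3.18 pos [ 0.5014 -0.0938  0.0388] yaw -0.025 tilt [-0.     0.001 -1.   ] w 0.0112 F [0.1 3.2 2. ]
units now-frame [0.02 0.01 0.02] after-twist-frame [np.float64(0.02), np.float64(0.01)] twist -0.05
```

```bash
for k in 1 2 3; do python3 -m creep '[0,0,0,0,0]'|grep -E 'width|force'; done
```

```text
force: [-0.9, 2.9, 1.3]
width: 0.0119
gripper_force: 30.0
force: [-1.5, 2.9, 3.0]
width: 0.012
gripper_force: 30.0
force: [0.0, 2.4, 0.6]
width: 0.0117
gripper_force: 30.0
```

It reads 12 mm, so I'll lift this one.

```bash
python3 -m creep '[0,0,0,-0.1,0,0,0,0,-0.2,0,0,0,0,-0.3,0,0,0,0,-0.3,0,0,0,0,-0.3,0,0,0,0,-0.3,0,0,0,0,-0.2,0,0,0,0,0,0,0,0,0,0,0,0,0,0,0,0]'
python3 go.py .4525 -.274 .11 -.045
```

```text
time: 4.27
tool_pos: [0.5009, -0.094, 0.1064]
tcp_rot: [-0.0, 1.0, -0.013, -0.0]
force: [0.3, 0.3, -3.4]
width: 0.0119
gripper_force: 30.0
t 4.27 pos [ 0.5009 -0.094   0.1064] yaw -0.025 tilt [-0.001  0.    -1.   ] w 0.0119 F [ 0.3  0.3 -3.4]
units now-frame [-1.1   4.53 -0.09] after-twist-frame [np.float64(-1.01), np.float64(4.55)] twist 0.16
```

```bash
python3 -m creep '[0,-0.1,0.2,0,0.16,0,-0.1,0.4,0,0,0,-0.15,0.65,0,0,0,-0.2,0.8,0,0,0,-0.2,0.8,0,0,0,-0.1,0.7,0,0,0,-0.1,0.5,0,0,0,-0.06,0.35,0,0,0,0,0.15,0,0,0,0,0,0,0]'
python3 -m creep '[0,0,0,0,0,0,0,0,0,0]'
python3 go.py .4525 -.274 .044 -.045
python3 - <<'E'
from workcell import *
import cv2,numpy as np
i=camera_info('wrist');p,d=camera('wrist');cv2.imwrite('pics/w2.png',p[:,:,::-1]);np.savez('w2.npz',**i)
E
```

```text
time: 5.1
tool_pos: [0.4522, -0.2754, 0.106]
tcp_rot: [-0.0, 1.0, -0.024, -0.001]
force: [-0.4, -0.4, -3.6]
width: 0.0119
gripper_force: 30.0
time: 5.27
tool_pos: [0.4528, -0.2733, 0.1062]
tcp_rot: [-0.0, 1.0, -0.022, -0.0]
force: [-0.4, 0.3, -3.6]
width: 0.0117
gripper_force: 30.0
t 5.27 pos [ 0.4528 -0.2733  0.1062] yaw -0.044 tilt [-0.001  0.001 -1.   ] w 0.0117 F [-0.4  0.3 -3.6]
units now-frame [-0.01  0.02  1.56] after-twist-frame [np.float64(-0.01), np.float64(0.02)] twist 0.01
```

View pics/w2.png

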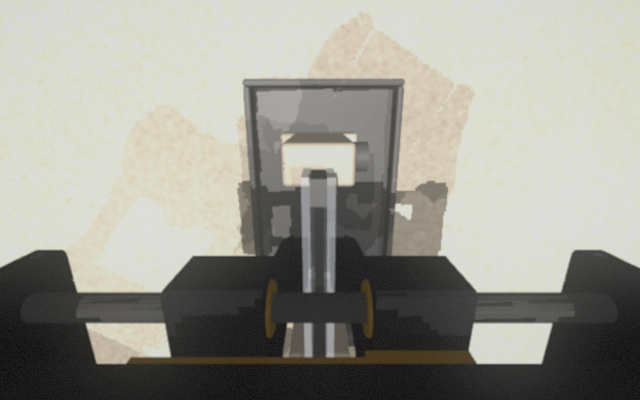

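The cassette hangs upright, centred over the tray (tray 245–403 wide, clamp 282–356) and aligned with it. Lowering, slowly at the end.

```bash
python3 -m creep '[0,0,0,0.2,0,0,0,0,0.3,0,0,0,0,0.3,0,0,0,0,0.3,0,0,0,0,0.2,0,0,0,0,0.1,0,0,0,0,0.06,0,0,0,0,0.02,0,0,0,0,0,0,0,0,0,0,0]'
python3 -m creep '[0,0,0,0.03,0,0,0,0,0.03,0,0,0,0,0,0,0,0,0,0,0]'
```

```text
time: 6.15
tool_pos: [0.4535, -0.2746, 0.048]
tcp_rot: [0.0, 1.0, -0.022, 0.0]
force: [-0.5, -0.3, -3.9]
width: 0.012
gripper_force: 30.0
time: 6.48
tool_pos: [0.4531, -0.2742, 0.0452]
tcp_rot: [0.0, 1.0, -0.022, 0.0]
force: [0.0, 0.7, -3.1]
width: 0.0119
gripper_force: 30.0
```

```bash
python3 -m creep '[0,0,0,0.03,0,0,0,0,0,0,0,0,0,0,0]'|grep -E 'pos|^force'
python3 -m creep '[0,0,0,0.02,0,0,0,0,0,0,0,0,0,0,0]'|grep -E 'pos|^force'
```

```text
tool_pos: [0.453, -0.2742, 0.0438]
force: [-0.5, 0.4, -3.3]
tool_pos: [0.453, -0.2742, 0.0437]
force: [-3.6, 1.8, 3.5]
```

Contact with the floor; releasing and backing straight up.

```bash
python3 -m creep '[18,0,0,0,0,25,0,0,0,0,35,0,0,0,0,60,0,0,0,0,60,0,0,0,0,60,0,0,0,0]'|grep -E 'force|width'
python3 -m creep '[60,0,0,-0.2,0,60,0,0,-0.5,0,60,0,0,-0.7,0,60,0,0,-0.7,0,60,0,0,-0.7,0,60,0,0,-0.7,0,60,0,0,-0.3,0,60,0,0,0,0]'|grep -E 'pos|time'
python3 - <<'E'
from workcell import *
import cv2
cv2.imwrite('pics/s.png',camera('side')[0][:,:,::-1])
E
```

```text
force: [-0.3, -1.0, 0.3]
width: 0.0468
gripper_force: 0.0
time: 8.15
tool_pos: [0.4553, -0.2757, 0.1994]
```

View pics/s.png

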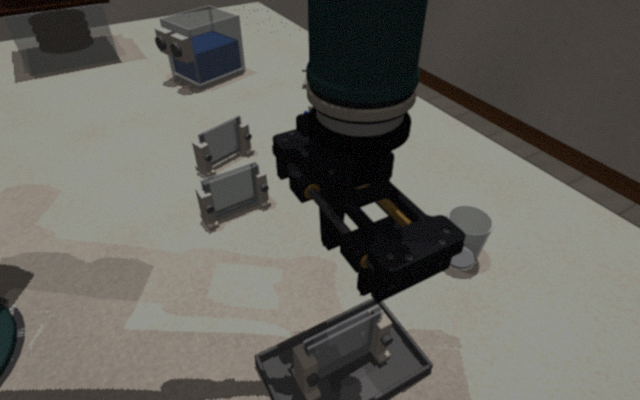

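The side view shows the cassette upright in the tray at about (345,345), the gripper clear above it, and the other two still standing at (223,145) and (233,195).

```bash
python3 -c "from workcell import *;print(finish_job())"
```

```text
the job is handed in; nothing more can be done
None
```

I found the 12 mm cassette on the first pinch (fingers read about 12 mm), set it upright on the tray floor and let go; I never went near the other two cassettes, the jar, the float or the beaker, and I handed the job in at about 8 s, with no verdict shown.

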